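Stack tin on pencil box with cork between, and hold the stack level

TASK

The wardrobe shelf is about to be wiped: lay the cork sheet flat and square on the middle of the wooden pencil box's lid, then set the steel tin flat on the middle of the cork, lengthways like the box, so that the bare tin does not scratch the lid; set both down, do not drop them. Then grip the pencil box itself by its long sides, lift the whole stack level to about 12 cm above the shelf, and finish while still holding it up there, level and still. Do not tip the box, and leave the cup, the hair brush and the padlock where they are.

Things in the scene. Friction and masses are not known exactly. Their poses are not given: they have to be found in the camera images.
- box_center (a point): Flat wooden pencil box with a closed sliding lid, 150 long (its x) x 64 wide (its y) x 32 mm high, plain flat top, about 0.2 to 0.35 kg, balanced about its middle, loose on the shelf; a thumb groove is cut near one end of the lid. The point is its very centre, 16 mm above its underside; z is up. The closed box is rigid: lid and body are one piece.
- sheet_center (a point): Stiff rectangular cork sheet, 110 long (its x) x 54 wide (its y) x 8 mm thick, 20 g, lying flat and loose on the shelf. The point is its centre, 4 mm above its underside; z is up.
- tin_center (a point): Slim flat steel tin, closed, 90 long (its x) x 40 wide (its y) x 16 mm high, about 0.11 kg, lying flat and loose on the shelf. The point is its centre, 8 mm above its underside; z is up. Tin and cork may lie either way round: their two ends are alike.
- cup: Bystander: round teal ceramic cup without a handle, standing upright, 80 mm across the rim, 78 mm high; origin at the centre of its underside.
- brush: Bystander: wooden hair brush lying with its bristles up, about 210 mm long (its x, handle to -x), 58 mm wide at the head, 32 mm high; origin on its underside, between handle and head.
- padlock: Bystander: steel padlock lying flat, body 36 x 40 x 19 mm, shackle reaching 47 mm along its +x; origin at the centre of the underside of its body.
Not all that is in view belongs to the job. Leave any red look-alike of the part that bears box_center alone.

How it is judged (in metres and radians):
On the way, in this order (a step that is already met when the one before it is completed fails the run):
1. the cork sheet lies flat and square on the middle of the box's lid, let go, the box still on the shelf (horizontal distance between sheet_center and box_center below 0.01 m and angle between the x axis of sheet_center and the x axis of box_center, either way round below 0.17 rad and z of sheet_center in the frame of box_center between 0.017 and 0.0225 m and angle between sheet_center's own z axis and vertical below 0.05 rad and contact force between the fingers and sheet below 0.05 N and height (world z) of box_center below 0.02 m), for 0.2 s.
2. the tin lies flat on the middle of the cork, lengthways, let go, cork still in place, the box still on the shelf (horizontal distance between tin_center and sheet_center below 0.01 m and angle between the x axis of tin_center and the x axis of box_center, either way round below 0.17 rad and z of tin_center in the frame of sheet_center between 0.009 and 0.0145 m and horizontal distance between sheet_center and box_center below 0.01 m and contact force between the fingers and tin below 0.05 N and height (world z) of box_center below 0.02 m), for 0.2 s.
3. the box with the stack on it is lifted at least 8 cm clear of the shelf and held level and still for a second (height (world z) of box_center above 0.096 m and angle between box_center's own z axis and vertical below 0.087 rad and linear speed of box below 0.03 m/s and contact force between the fingers and box above 2 N), for 1 s.
At the end, for the whole second after the job is handed in: The fingers hold the box 8 to 20 cm above the shelf, within 5 degrees of level and still; cork flat on its lid and tin flat on the cork, each within 10 mm of the middle of what is under it and 10 degrees of the box's length; the arm does not press on the tin (height (world z) of box_center between 0.096 and 0.216 m and angle between box_center's own z axis and vertical below 0.087 rad and linear speed of box below 0.02 m/s and angular speed of box below 0.1 rad/s and contact force between the fingers and box above 2 N and contact force between each of the arm, the fingers and tin below 0.5 N and horizontal distance between sheet_center and box_center below 0.01 m and angle between the x axis of each of sheet_center, tin_center and the x axis of box_center, either way round below 0.17 rad and z of sheet_center in the frame of box_center between 0.017 and 0.0225 m and horizontal distance between tin_center and sheet_center below 0.01 m and z of tin_center in the frame of sheet_center between 0.009 and 0.0145 m); the arm keeps its last pose, push and grip.
It fails at once if the cup is moved more than 3 cm or tipped (distance of cup from where it was at the start of the episode above 0.03 m or angle between cup's own z axis and vertical above 0.3 rad).
It fails at once if the hair brush or the padlock is moved more than 3 cm (distance of any of brush, padlock from where it was at the start of the episode above 0.03 m).
It fails at once if the pencil box is tipped more than 15 degrees (angle between box_center's own z axis and vertical above 0.26 rad).
It fails at once if the cork sheet is dropped (falls freely faster than 0.6 m/s, about 2 cm) (linear speed of sheet above 0.6 m/s and contact force between each of the fingers, box and sheet below 0.01 N).
It fails at once if the tin is dropped (falls freely faster than 0.6 m/s, about 2 cm) (linear speed of tin above 0.6 m/s and contact force between each of the fingers, sheet and tin below 0.01 N).
It also fails if it takes over 72 s, if anything falls off the work surface, if the arm or the gripper's body presses on something with over 40 N, if the wrist force passes 120 N, or if a joint passes its speed limit or range.

ROBOT

A 6-joint arm with a two-finger parallel gripper is mounted at the origin on the work surface. World frame = base frame: x ahead of the robot, y to its left, z up, the work surface at z = 0. Lengths are in mm, angles in rad, forces in N, time in s.
With the tool pointing down it reaches from about 350 to 875 mm from the base axis. Payload 4.2 kg.
Tool frame: the origin (TCP) lies between the finger pads; the fingertips stand 11 mm ahead of it and the grasp point (between the pads) lies 8 mm behind it; z points along the fingers, y is the direction in which the jaws open and shut (so a half turn about z gives the same grasp; the last joint's range is limited). The gripper opens to 85 mm and grips with 20 to 120 N. Pads are 22 mm wide; open, the fingers measure 114 mm over their backs; the gripper's body (76 mm by 85 mm) begins 54 mm behind the grasp point. The pads swing forward as they close: fully open they stand 13 mm farther back than shut.
Start: joints at [-0.848, 0.385, 0.008, 0, -1.194, -0.259], TCP at [279.605, -558.946, 242.312] pointing down, gripper open.
Joint ranges: [-3.14, 3.14], [-1.21, 2.06], [-1.07, 1.41], [-3.16, 2.05], [-2.99, -0.16], [-3.1, 3.1]. Speed limits (rad/s): [2.79, 2.79, 3.14, 3.14, 3.14, 3.14].

INTERFACE

Orientations are given as a unit quaternion [x, y, z, w].
In Python, from bench import * gives the robot as it stands.
- The arm moves only by the tool servo_tool, never from a script. Its argument "rows" is a list of rows, each a list of 7 numbers: the opening, from 0 (shut) to 1 (fully open), then the shift along the tool's x, y, z in cm, then the turn, a rotation vector about the tool's x, y, z in degrees. A call has 1 to 12 rows; each row shifts and turns the commanded pose from where the row before left it, along the tool's axes as they then stand; what a row does not reach is not made up. A row lasts 1/10 s, in which the tool goes at most 50 mm and 8.59 degrees, less where a joint would pass 70% of its speed; a pose out of reach is approached as far as the arm can. A call is refused whole if a number of a shift passes 5 or a number of a turn 8.59, either way. A call with a gripper value outside its range is refused whole. The fingers move at their own pace and stop on an object; the grip force is fixed at half the most. Time passes only in rows, so rows that do not move let the fingers close. It gives the time, the measured TCP pose, the force and the opening at its end, in the units of the state.
- read_state(): the state, without advancing time (a new reading comes with each control period).
- get_image(name): name is "side" or "top"; returns a dict with "image" (384x512x3 uint8, red, green, blue), "mtx" (3x3 intrinsics, pixels), "extrinsics" (4x4, takes a point from camera to world coordinates). Camera axes: x right, y up, looking along -z (the intrinsics and any distortion apply to the point x, -y, -z); pixel columns grow to the right and rows downward; lengths in mm; the calibration is good to about 2 mm. A picture is of the moment at which its call begins. There is no depth.
- job_done(): hands the job in, once; it reports no verdict.
The state is a dict: "clock": time; "joints": joint angles; "joint_vel": joint speeds; "joint_efforts": joint torques, N m; "position": TCP position; "ee_rot": TCP orientation; "contact_force": force on the tool from outside, world axes, zero at the start; "wrist_torque": the same for the moment, N m; "gripper_width": finger opening in mm.
Only numpy, scipy, OpenCV 4.12 (cv2) and the standard library are available. Lean on these libraries where they do the work, as an engineer would, in place of code of your own. Each camera call takes 0.05 s, during which the arm holds its last target. There are 200 camera calls.

## Working session

There is one attempt and no reset: what is moved stays moved. The work goes in short steps, Python scripts to look and compute and a tool call to move; the robot and the scene stay as the last step left them, time stands still between calls to the robot, and variables do not carry over. Pictures are saved under pics/ and viewed, about 8 in all and at most 12, crops included, and the job is handed in when it is done.

Besides the shell and the picture viewer there is one more tool, called by a JSON object that holds its "name" and its "arguments". servo_tool: Moves the arm, as the interface text tells. Its arguments: {"type":"object","properties":{"rows":{"type":"array","items":{"type":"array","items":{"type":"number"}}}},"required":["rows"]}

```bash
mkdir -p pics; ls; python3 - <<'E'
from bench import *
import cv2,json,numpy as np
s=read_state();print(s)
for n in("top","side"):
    d=get_image(n);cv2.imwrite(f"pics/{n}0.png",d["image"][:,:,::-1]);print(n,np.round(d["mtx"],1).tolist(),np.round(d["extrinsics"],3).tolist(),d.keys())
a=cv2.imread("pics/top0.png")
E
```

```text
pics
{'clock': 0.0, 'joints': array([-8.48394861e-01,  3.85510575e-01,  6.61819739e-03, -4.71487297e-04,
       -1.19401326e+00, -2.58579661e-01]), 'joint_vel': array([ 6.99198310e-05, -9.39164187e-04, -6.79685835e-04,  3.50894277e-04,
        1.46053322e-03,  2.42749710e-04]), 'joint_efforts': array([ 2.42714596e-03, -3.92289519e+01,  1.88401508e+01,  4.18636590e+00,
       -4.67875347e-03, -2.77917870e-06]), 'position': array([ 279.34984112, -558.4614858 ,  241.25042114]), 'ee_rot': array([-2.29752913e-01,  9.73248395e-01,  1.03353103e-03, -3.03523223e-04]), 'contact_force': array([ 0.1756667 , -0.39738173, -0.02432392]), 'wrist_torque': array([-3.42262978e-05, -9.99257801e-03, -2.15614350e-02]), 'gripper_width': 85.65600263223195}
top [[499.4, 0.0, 244.1], [0.0, 499.4, 190.4], [0.0, 0.0, 1.0]] [[0.003, 0.992, -0.127, 443.224], [-1.0, 0.007, 0.03, 82.39], [0.03, 0.127, 0.991, 1205.757], [0.0, 0.0, 0.0, 1.0]] dict_keys(['image', 'mtx', 'extrinsics'])
side [[402.5, 0.0, 264.9], [0.0, 402.5, 189.4], [0.0, 0.0, 1.0]] [[-0.88, 0.331, -0.34, 279.433], [-0.475, -0.6, 0.644, 694.014], [0.01, 0.729, 0.685, 717.059], [0.0, 0.0, 0.0, 1.0]] dict_keys(['image', 'mtx', 'extrinsics'])
```

View pics/top0.png

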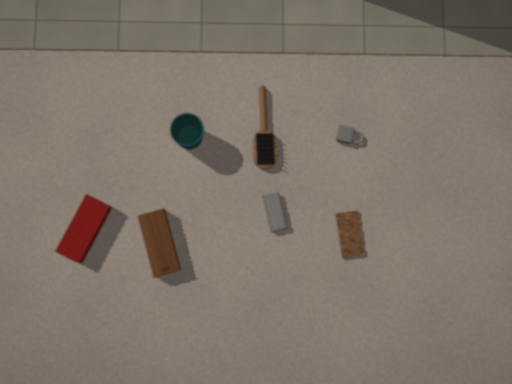

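View pics/side0.png

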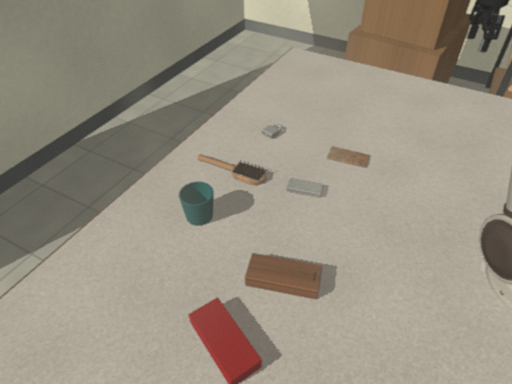

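The top view shows the box at about (159,243), the tin at (275,212) and the cork at (350,234), with the red decoy at (84,229). The cup, brush and padlock lie above them. The side view agrees: box (284,276), tin (305,187), cork (348,157).

```bash
cat > h.py <<'E'
from bench import *
import cv2,numpy as np
def cast(d,uv,z):
    uv=np.atleast_2d(uv).astype(float);K=d["mtx"];E=d["extrinsics"]
    p=np.c_[(uv[:,0]-K[0,2])/K[0,0],-(uv[:,1]-K[1,2])/K[1,1],-np.ones(len(uv))]@E[:3,:3].T
    o=E[:3,3];return (o+p*((z-o[2])/p[:,2])[:,None])[:,:2]
def proj(d,P):
    E=np.linalg.inv(d["extrinsics"]);q=np.atleast_2d(P)@E[:3,:3].T+E[:3,3]
    K=d["mtx"];return np.c_[K[0,0]*q[:,0]/-q[:,2]+K[0,2],K[1,1]*-q[:,1]/-q[:,2]+K[1,2]]
E
python3 - <<'E'
from h import *
d=get_image("top");im=d["image"][:,:,::-1].copy()
hsv=cv2.cvtColor(im,cv2.COLOR_BGR2HSV)
for n,r in dict(box=(195,275,125,190),tin=(185,240,255,300),cork=(200,265,325,375)).items():
    v=hsv[r[0]:r[1],r[2]:r[3]]; cy,cx=(r[0]+r[1])//2,(r[2]+r[3])//2
    print(n,[hsv[cy+dy,x].tolist() for dy in(0,) for x in range(r[2],r[3],4)])
t=[cv2.resize(im[y-45:y+45,x-35:x+35],None,fx=4,fy=4,interpolation=cv2.INTER_CUBIC) for x,y in((159,243),(276,212),(350,234))]
cv2.imwrite("pics/crop.png",cv2.convertScaleAbs(cv2.resize(np.hstack(t),(800,343)),alpha=1.6))
E
```

```text
box [[15, 40, 140], [14, 42, 141], [14, 39, 139], [14, 42, 141], [13, 49, 131], [12, 151, 98], [12, 153, 95], [12, 149, 87], [11, 150, 90], [12, 147, 90], [12, 152, 92], [12, 153, 85], [14, 42, 90], [14, 42, 92], [15, 39, 91], [16, 41, 118], [14, 40, 142]]
tin [[14, 42, 139], [15, 40, 139], [14, 42, 140], [11, 19, 108], [23, 18, 113], [20, 21, 111], [20, 21, 111], [13, 26, 89], [15, 40, 102], [14, 43, 138], [15, 40, 139], [15, 41, 138]]
cork [[15, 41, 138], [16, 42, 139], [14, 43, 137], [14, 55, 131], [13, 129, 111], [14, 133, 102], [13, 130, 106], [14, 133, 100], [13, 130, 102], [13, 75, 92], [15, 43, 130], [14, 43, 138], [16, 39, 136]]
```

View pics/crop.png

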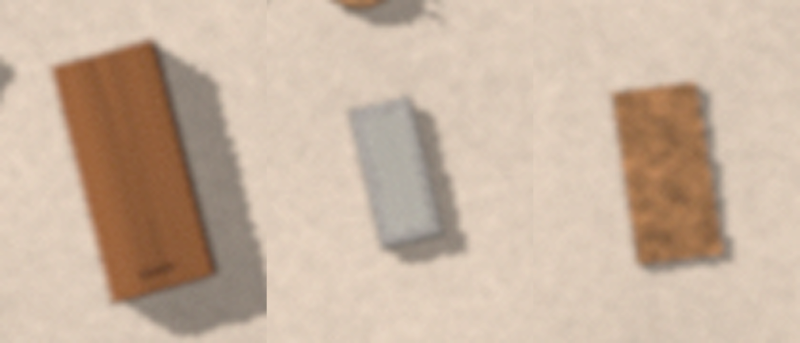

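The crops are clean: saturation separates box and cork (high) and tin (low) from the shelf and the shadows. The box's dark right flank is thin.

```bash
cat >> h.py <<'E'
def rect(d,n,c,half,z,cond):
    """mask near pixel c, upsampled; minAreaRect on plane z -> centre, yaw of long side, dims; slanted flank corrected by far edges"""
    im=d["image"][:,:,::-1].copy();x,y=map(int,c);x0,y0=x-half,y-half
    s=8;p=cv2.resize(im[y0:y+half,x0:x+half],None,fx=s,fy=s,interpolation=cv2.INTER_CUBIC)
    h=cv2.GaussianBlur(cv2.cvtColor(p,cv2.COLOR_BGR2HSV),(0,0),3)
    m=cond(h).astype(np.uint8);m=cv2.morphologyEx(m,cv2.MORPH_OPEN,np.ones((15,15)))
    m=cv2.morphologyEx(m,cv2.MORPH_CLOSE,np.ones((31,31)))
    cs=cv2.findContours(m,0,1)[0];k=max(cs,key=cv2.contourArea)[:,0,:]
    P=cast(d,(k+.5)/s-.5+[x0,y0],z)
    (cx,cy),(w,l),a=cv2.minAreaRect(P.astype(np.float32));
    a=np.radians(a if w>l else a+90);a=(a+np.pi/2)%np.pi-np.pi/2
    u=np.array([np.cos(a),np.sin(a)]);v=np.array([-u[1],u[0]]);
    pu,pv=P@u,P@v
    ed=[np.percentile(pu,1),np.percentile(pu,99),np.percentile(pv,1),np.percentile(pv,99)]
    print(n,"c",np.round([cx,cy],1),"yaw",round(np.degrees(a),1),"dims",np.round(sorted([w,l]),1),"u",np.round(ed[:2],1),"v",np.round(ed[2:],1))
    return np.array([cx,cy]),a,u,v,ed
def corr(d,r,L,W):
    """far edges (from camera) are top edges; offset by half the known size"""
    c,a,u,v,e=r;o=d["extrinsics"][:2,3]
    U=e[1]-L/2 if c@u>o@u else e[0]+L/2
    V=e[3]-W/2 if c@v>o@v else e[2]+W/2
    return U*u+V*v
sat=lambda h:(h[...,1]>88)
gray=lambda h:(h[...,1]<31)
E
python3 - <<'E'
from h import *
d=get_image("top")
for n,c,hf,z,f,L,W in (("box",(159,243),42,32,sat,150,64),("tin",(276,212),28,16,gray,90,40),("cork",(350,234),32,8,sat,110,54)):
    r=rect(d,n,c,hf,z,f);print("  corr",np.round(corr(d,r,L,W),1))
d=get_image("side")
for n,c,z in (("box",(284,276),16),("tin",(305,187),8),("cork",(348,157),4)):
    print(n,"side approx",cast(d,c,z).round(0))
E
```

```text
box c [470.4 245.8] yaw 16.0 dims [ 64.4 149.1] u [445.6 594.4] v [ 74.3 138.5]
  corr [469.8 245.7]
tin c [544.3 -26.6] yaw 13.4 dims [41.8 90.9] u [478.1 568.7] v [-172.6 -131.1]
  corr [544.8 -27.3]
cork c [ 492.6 -208.4] yaw 7.4 dims [ 54.5 108.8] u [407.4 516. ] v [-297.2 -242.9]
  corr [ 491.9 -208.7]
box side approx [[469. 246.]]
tin side approx [[545. -31.]]
cork side approx [[ 491. -209.]]
```

```bash
cat >> h.py <<'E'
from scipy.spatial.transform import Rotation as R
def plan(x,y,z,yaw):
    s=read_state();r=R.from_quat(s["ee_rot"]).as_matrix()
    cur=np.degrees(np.arctan2(r[1,0],r[0,0]));dw=(yaw-cur+90)%180-90
    r2=R.from_euler('z',dw,degrees=True).as_matrix()@r
    # keep tool ideally vertical for shift directions
    print("t",round(s["clock"],2),"pos",s["position"].round(1),"yaw",round(cur,2),"tilt",np.degrees(np.arcsin(r[:2,2])).round(2),"w",round(s["gripper_width"],1),"F",s["contact_force"].round(1))
    print("  turn z",round(-dw,2),"shift cm after turn",(r2.T@(np.array([x,y,z])-s["position"])/10).round(2))
E
python3 -c "
from h import *
plan(492.3,-208.6,100,187.4)"
```

```text
t 0.25 pos [ 279.5 -558.8  241.8] yaw -153.43 tilt [-0.03  0.05] w 85.4 F [ 0.2  1.  -0.1]
  turn z 19.17 shift cm after turn [-25.62  31.97  14.21]
```

{"name": "servo_tool", "arguments": {"rows": [[1,0,0,0,0,0,6.4],[1,0,0,0,0,0,6.4],[1,0,0,0,0,0,6.4]]}}

```text
clock: 0.55
position: [279.6, -558.8, 242.1]
ee_rot: [-0.062, 0.998, 0.0, -0.0]
contact_force: [-0.0, -0.4, -0.4]
gripper_width: 85.2
```

{"name": "servo_tool", "arguments": {"rows": [[1,-2.33,2.9,1.28,0,0,0],[1,-2.33,2.9,1.28,0,0,0],[1,-2.33,2.9,1.28,0,0,0],[1,-2.33,2.9,1.28,0,0,0],[1,-2.33,2.9,1.28,0,0,0],[1,-2.33,2.9,1.28,0,0,0],[1,-2.33,2.9,1.28,0,0,0],[1,-2.33,2.9,1.28,0,0,0],[1,-2.33,2.9,1.28,0,0,0],[1,-2.33,2.9,1.28,0,0,0],[1,-2.33,2.9,1.28,0,0,0],[1,0,0,0,0,0,0]]}}

```text
clock: 1.75
position: [494.0, -206.6, 99.9]
ee_rot: [-0.067, 0.998, 0.0, -0.001]
contact_force: [-0.8, -0.4, -0.5]
gripper_width: 85.5
```

```bash
python3 -c "
from h import *
plan(492.3,-208.6,20,187.4)"
```

```text
t 1.75 pos [ 494.  -206.6   99.9] yaw -172.35 tilt [-0.13  0.03] w 85.5 F [-0.8 -0.4 -0.5]
  turn z 0.25 shift cm after turn [ 0.18 -0.18  7.99]
```

{"name": "servo_tool", "arguments": {"rows": [[0.8,0.18,-0.18,2,0,0,0.25],[0.8,0,0,2,0,0,0],[0.8,0,0,2,0,0,0],[0.8,0,0,2,0,0,0],[0.8,0,0,0.4,0,0,0],[0.8,0,0,0,0,0,0],[0.8,0,0,0,0,0,0]]}}

```text
clock: 2.45
position: [492.0, -212.1, 18.4]
ee_rot: [-0.062, 0.998, -0.0, 0.001]
contact_force: [0.8, -0.7, 0.4]
gripper_width: 68.4
```

```bash
python3 - <<'E'
from h import *
plan(492.3,-208.6,14,187.4)
a=get_image("side");b=get_image("top")
def crop(d,p,h):
    x,y=proj(d,p)[0].astype(int);x=min(max(x,h),512-h);y=min(max(y,h),384-h);return cv2.resize(d["image"][y-h:y+h,x-h:x+h,::-1],(400,400),interpolation=cv2.INTER_CUBIC)
cv2.imwrite("pics/c1.png",cv2.convertScaleAbs(np.hstack([crop(a,[492,-208,15],45),crop(b,[492,-208,15],50)]),alpha=1.5))
E
```

```text
t 2.45 pos [ 492.  -212.1   18.4] yaw -172.87 tilt [ 0.09 -0.02] w 68.4 F [ 0.8 -0.7  0.4]
  turn z -0.27 shift cm after turn [-0.08  0.34  0.44]
```

View pics/c1.png

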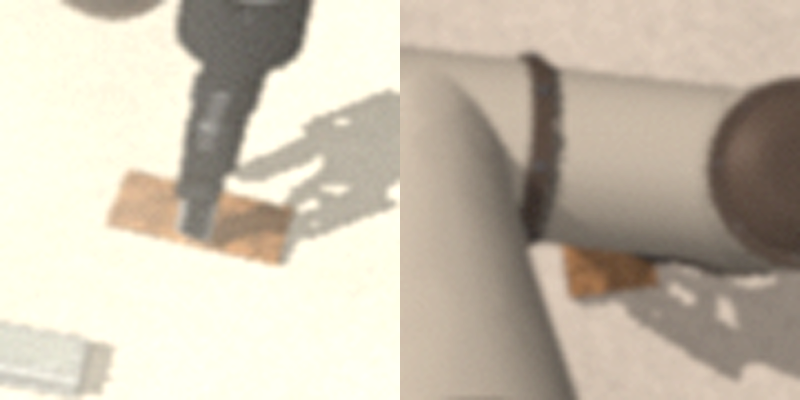

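The fingers straddle the cork near its middle, with the near fingertip just above the shelf. The arm hides the cork in the top view. Next I correct 3 mm and lower.

{"name": "servo_tool", "arguments": {"rows": [[0.8,0,0.35,0.3,0,0,0],[0.8,-0.03,0,0.2,0,0,-0.2],[0.8,0,0,0,0,0,0],[0.8,0,0,0,0,0,0],[0.8,0,0,0,0,0,0]]}}

```text
clock: 3.05
position: [491.2, -208.2, 12.6]
ee_rot: [-0.064, 0.998, -0.0, 0.0]
contact_force: [0.1, 0.1, 0.8]
gripper_width: 68.1
```

{"name": "servo_tool", "arguments": {"rows": [[0.8,0,0,0.1,0,0,0],[0.8,0,0,0,0,0,0],[0.8,0,0,0,0,0,0]]}}

```text
clock: 3.35
position: [491.1, -208.2, 11.5]
ee_rot: [-0.064, 0.998, 0.0, -0.0]
contact_force: [-0.1, -0.0, -0.2]
gripper_width: 68.2
```

{"name": "servo_tool", "arguments": {"rows": [[0.73,0,0,0,0,0,0],[0.73,0,0,0,0,0,0],[0.67,0,0,0,0,0,0],[0.67,0,0,0,0,0,0]]}}

```text
clock: 3.75
position: [491.2, -208.2, 11.5]
ee_rot: [-0.064, 0.998, -0.0, 0.0]
contact_force: [-0.3, -0.1, -0.6]
gripper_width: 56.9
```

No shelf contact. I close and check.

{"name": "servo_tool", "arguments": {"rows": [[0.4,0,0,0,0,0,0],[0.4,0,0,0,0,0,0],[0.4,0,0,0,0,0,0],[0.4,0,0,0,0,0,0]]}}

```text
clock: 4.15
position: [491.3, -208.2, 12.2]
ee_rot: [-0.064, 0.998, -0.0, 0.0]
contact_force: [-1.4, 0.4, 4.9]
gripper_width: 51.1
```

{"name": "servo_tool", "arguments": {"rows": [[0.4,0,0,-0.2,0,0,0],[0.4,0,0,-0.5,0,0,0],[0.4,0,0,-1,0,0,0],[0.4,0,0,-2,0,0,0],[0.4,0,0,-3,0,0,0],[0.4,0,0,-3,0,0,0],[0.4,0,0,0,0,0,0],[0.4,0,0,0,0,0,0],[0.4,0,0,0,0,0,0]]}}

```text
clock: 5.05
position: [490.4, -208.0, 108.0]
ee_rot: [-0.064, 0.998, 0.0, -0.001]
contact_force: [0.2, 0.3, -0.4]
gripper_width: 51.2
```

```bash
python3 - <<'E'
from h import *
plan(470,245.7,108,196)
a=get_image("side")
x,y=proj(a,[491,-208,100])[0].astype(int);h=55
y=max(y,h)
cv2.imwrite("pics/c2.png",cv2.convertScaleAbs(cv2.resize(a["image"][y-h:y+h,x-h:x+h,::-1],(500,500),interpolation=cv2.INTER_CUBIC),alpha=1.5))
E
```

```text
t 5.05 pos [ 490.4 -208.   108. ] yaw -172.69 tilt [-0.07  0.03] w 51.2 F [ 0.2  0.3 -0.4]
  turn z -8.69 shift cm after turn [-1.054e+01  4.418e+01  2.000e-02]
```

View pics/c2.png

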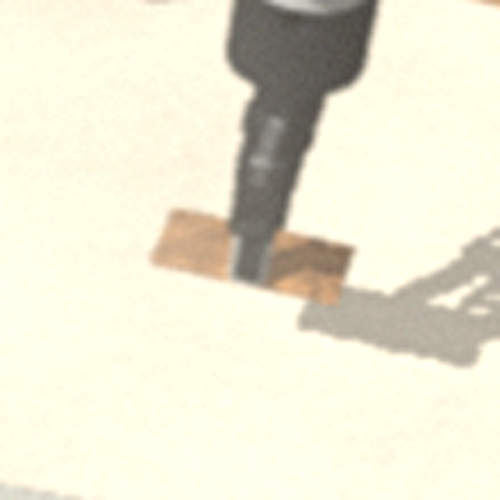

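The cork is held level near its middle, with the fingertips about at its underside. I carry it over the box.

{"name": "servo_tool", "arguments": {"rows": [[0.4,0,0,0,0,0,-4.35],[0.4,0,0,0,0,0,-4.34],[0.4,-0.5,2,0,0,0,0],[0.4,-0.9,3.8,0,0,0,0],[0.4,-1,4.2,0,0,0,0],[0.4,-1,4.2,0,0,0,0],[0.4,-1,4.2,0,0,0,0],[0.4,-1,4.2,0,0,0,0],[0.4,-1,4.2,0,0,0,0],[0.4,-1,4.2,0,0,0,0],[0.4,-1,4.2,0,0,0,0],[0.4,-0.9,4.2,0,0,0,0]]}}

```text
clock: 6.3
position: [471.0, 197.6, 107.5]
ee_rot: [-0.139, 0.99, -0.001, -0.001]
contact_force: [0.2, -0.4, 0.3]
gripper_width: 51.1
```

{"name": "servo_tool", "arguments": {"rows": [[0.4,-0.65,3.0,0,0,0,0],[0.4,-0.5,1.5,0,0,0,0],[0.4,0,0.4,0,0,0,0],[0.4,0,0,0,0,0,0],[0.4,0,0,0,0,0,0],[0.4,0,0,0,0,0,0]]}}

```text
clock: 6.9
position: [469.4, 245.1, 108.4]
ee_rot: [-0.138, 0.99, -0.0, -0.0]
contact_force: [-0.5, 0.6, -0.4]
gripper_width: 51.4
```

```bash
python3 - <<'E'
from h import *
plan(469.2,245.5,50,196)
E
```

```text
t 6.9 pos [469.4 245.1 108.4] yaw -164.09 tilt [-0.03 -0.03] w 51.4 F [-0.5  0.6 -0.4]
  turn z -0.09 shift cm after turn [-0.    0.05  5.84]
```

{"name": "servo_tool", "arguments": {"rows": [[0.4,0,0.05,1.5,0,0,0],[0.4,0,0,2,0,0,0],[0.4,0,0,1.5,0,0,0],[0.4,0,0,0.8,0,0,0],[0.4,0,0,0,0,0,0],[0.4,0,0,0,0,0,0],[0.4,0,0,0,0,0,0]]}}

```text
clock: 7.6
position: [469.8, 247.2, 51.4]
ee_rot: [-0.139, 0.99, 0.001, 0.001]
contact_force: [0.0, 0.2, -0.7]
gripper_width: 51.3
```

{"name": "servo_tool", "arguments": {"rows": [[0.4,0,0,0.3,0,0,0],[0.4,0,0,0,0,0,0],[0.4,0,0,0.1,0,0,0],[0.4,0,0,0,0,0,0],[0.4,0,0,0,0,0,0]]}}

```text
clock: 8.1
position: [469.3, 247.0, 46.5]
ee_rot: [-0.139, 0.99, 0.0, 0.0]
contact_force: [0.2, 0.8, 0.8]
gripper_width: 51.2
```

{"name": "servo_tool", "arguments": {"rows": [[0.4,0,-0.13,0.05,0,0,0],[0.4,0,0,0.05,0,0,0],[0.4,0,0,0,0,0,0],[0.4,0,0,0,0,0,0]]}}

```text
clock: 8.5
position: [469.6, 245.7, 45.5]
ee_rot: [-0.139, 0.99, -0.0, 0.0]
contact_force: [-0.5, 0.7, 0.1]
gripper_width: 51.3
```

{"name": "servo_tool", "arguments": {"rows": [[0.4,0,0,0.1,0,0,0],[0.4,0,0,0,0,0,0],[0.4,0,0,0,0,0,0]]}}

```text
clock: 8.8
position: [469.6, 245.7, 44.5]
ee_rot: [-0.139, 0.99, -0.0, -0.0]
contact_force: [0.2, -1.0, 0.7]
gripper_width: 51.3
```

{"name": "servo_tool", "arguments": {"rows": [[0.4,0,0,0.05,0,0,0],[0.4,0,0,0,0,0,0],[0.65,0,0,0,0,0,0],[0.75,0,0,0,0,0,0],[0.8,0,0,0,0,0,0],[0.8,0,0,0,0,0,0],[0.8,0,0,-0.5,0,0,0],[0.8,0,0,-1.5,0,0,0],[0.8,0,0,-3,0,0,0],[0.8,0,0,-3,0,0,0],[0.8,0,0,0,0,0,0]]}}

```text
clock: 9.9
position: [471.9, 247.5, 128.6]
ee_rot: [-0.14, 0.99, 0.002, 0.004]
contact_force: [0.4, -0.0, -0.4]
gripper_width: 68.3
```

{"name": "servo_tool", "arguments": {"rows": [[1,0.6,-3,0,0,0,0],[1,0.6,-4.5,0,0,0,0],[1,0,-4.5,0,0,0,0],[1,0,-4.5,0,0,0,0],[1,0,-4.5,0,0,0,0],[1,0,-4.5,0,0,0,0],[1,0,-2,0,0,0,0],[1,0,0,0,0,0,0],[1,0,0,0,0,0,0]]}}

```text
clock: 10.8
position: [533.6, -22.3, 123.6]
ee_rot: [-0.139, 0.99, 0.0, -0.0]
contact_force: [-1.1, -0.3, 0.5]
gripper_width: 85.7
```

```bash
python3 - <<'E'
from h import *
plan(544.6,-27,100,193.4)
d=get_image("top");print(proj(d,[470,246,40]))
cv2.imwrite("pics/t3.png",cv2.convertScaleAbs(cv2.resize(d["image"][180:300,80:320,::-1],(800,400),interpolation=cv2.INTER_CUBIC),alpha=1.6))
E
```

```text
t 10.8 pos [533.6 -22.3 123.6] yaw -164.06 tilt [-0.04  0.  ] w 85.7 F [-1.1 -0.3  0.5]
  turn z 2.54 shift cm after turn [-0.96 -0.72  2.36]
[[158.07843496 242.43227984]]
```

View pics/t3.png

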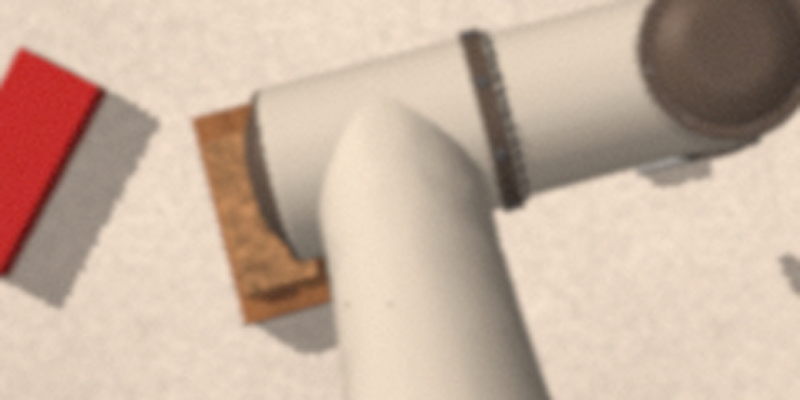

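The arm hides most of the stack in the top view, though the visible cork edge lies parallel to the lid. I check with the side view.

```bash
python3 - <<'E'
from h import *
d=get_image("side")
cv2.imwrite("pics/s3.png",cv2.convertScaleAbs(cv2.resize(d["image"][230:310,230:340,::-1],(770,560),interpolation=cv2.INTER_CUBIC),alpha=1.4))
E
```

```text
(no output)
```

View pics/s3.png

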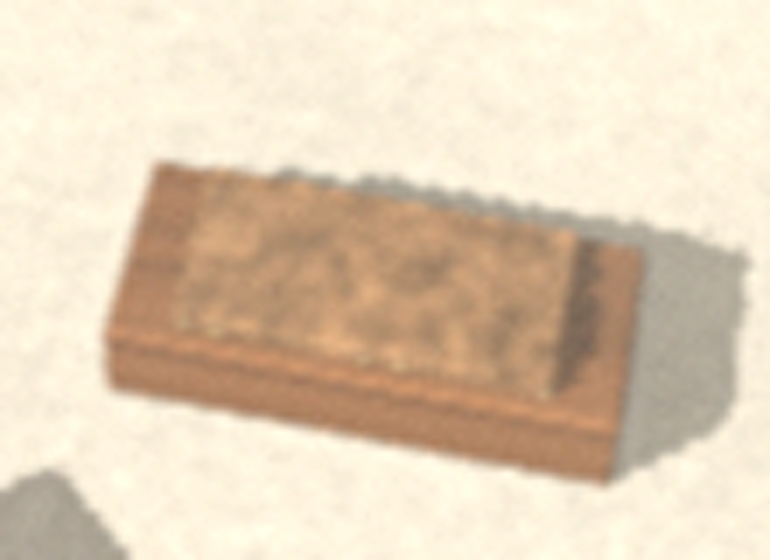

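```bash
python3 - <<'E'
from h import *
d=get_image("side")
f=lambda p:np.array(p)/7.+[230-.43,230-.43]
c=cast(d,f([(202,172),(580,232),(553,380),(182,318)]),40);b=cast(d,f([(158,165),(645,250),(613,432),(110,340)]),32)
for n,q in(("cork",c),("box",b)):
    l=q[0]-q[1]+q[3]-q[2];print(n,q.mean(0).round(1),"yaw",np.degrees(np.arctan2(l[1],l[0])).round(1),[round(float(np.linalg.norm(q[i]-q[i-1])),1) for i in range(4)])
E
```

```text
cork [470.7 245.7] yaw 17.5 [52.3, 113.5, 52.3, 106.5]
box [469.6 246.6] yaw 16.5 [64.1, 148.1, 64.0, 144.9]
```

The side-view corners put cork and box centres about 1.4 mm apart and within 1° of each other, so step 1 holds. Next is the tin.

{"name": "servo_tool", "arguments": {"rows": [[0.7,0,0,0,0,0,2.5],[0.7,-0.96,-0.72,2,0,0,0],[0.7,0,0,2.5,0,0,0],[0.7,0,0,2,0,0,0],[0.7,0,0,1,0,0,0],[0.7,0,0,0,0,0,0],[0.7,0,0,0,0,0,0],[0.7,0,0,0,0,0,0],[0.7,0,0,0,0,0,0]]}}

```text
clock: 11.85
position: [545.6, -26.5, 50.1]
ee_rot: [-0.118, 0.993, 0.0, 0.001]
contact_force: [0.1, 0.2, 0.1]
gripper_width: 59.6
```

```bash
python3 -c "
from h import *
plan(544.6,-27,17,193.4)"
```

```text
t 11.85 pos [545.6 -26.5  50.1] yaw -166.47 tilt [0.12 0.03] w 59.6 F [0.1 0.2 0.1]
  turn z 0.13 shift cm after turn [ 0.12 -0.03  3.31]
```

{"name": "servo_tool", "arguments": {"rows": [[0.7,0.1,0,1.5,0,0,0],[0.7,0,0,1.2,0,0,0],[0.7,0,0,0.5,0,0,0],[0.7,0,0,0,0,0,0],[0.7,0,0,0,0,0,0],[0.7,0,0,0,0,0,0]]}}

```text
clock: 12.45
position: [544.4, -26.9, 17.5]
ee_rot: [-0.118, 0.993, 0.0, 0.001]
contact_force: [-0.5, -0.4, -0.3]
gripper_width: 59.6
```

{"name": "servo_tool", "arguments": {"rows": [[0.55,0,0,0,0,0,0],[0.5,0,0,0,0,0,0],[0.35,0,0,0,0,0,0],[0.3,0,0,0,0,0,0],[0.3,0,0,0,0,0,0],[0.3,0,0,0,0,0,0]]}}

```text
clock: 13.05
position: [544.3, -26.9, 17.8]
ee_rot: [-0.118, 0.993, -0.0, 0.0]
contact_force: [-2.6, 1.2, 5.8]
gripper_width: 38.1
```

{"name": "servo_tool", "arguments": {"rows": [[0.3,0,0,-0.3,0,0,0],[0.3,0,0,-1,0,0,0],[0.3,0,0,-2,0,0,0],[0.3,0,0,-3,0,0,0],[0.3,0,0,-3,0,0,0],[0.3,0,0,-0.7,0,0,0],[0.3,0,0,0,0,0,0],[0.3,0,0,0,0,0,0],[0.3,0,0,0,0,0,0]]}}

```text
clock: 13.95
position: [542.9, -27.1, 115.4]
ee_rot: [-0.117, 0.993, -0.0, -0.002]
contact_force: [0.2, -0.4, -0.4]
gripper_width: 38.0
```

```bash
python3 -c "
from h import *
plan(470.3,245.8,117,196.2)
d=get_image('side');p=proj(d,[544,-27,110])[0].astype(int);print(p)
cv2.imwrite('pics/s4.png',cv2.convertScaleAbs(cv2.resize(d['image'][p[1]-50:p[1]+50,p[0]-50:p[0]+50,::-1],(500,500),interpolation=cv2.INTER_CUBIC),alpha=1.4))"
```

```text
t 13.95 pos [542.9 -27.1 115.4] yaw -166.51 tilt [-0.19 -0.03] w 38.0 F [ 0.2 -0.4 -0.4]
  turn z -2.71 shift cm after turn [-0.64 28.24 -0.15]
[307 157]
```

View pics/s4.png

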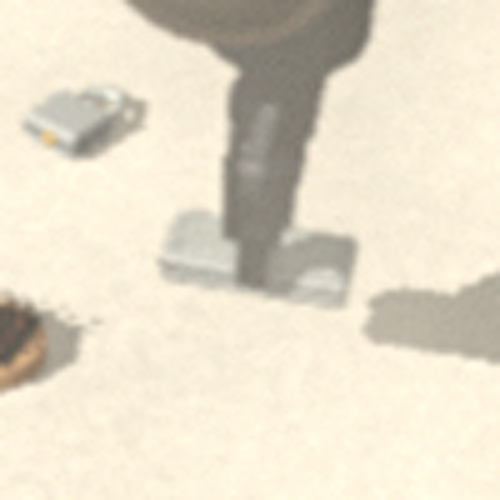

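The tin is held level near its middle. I move it over the cork.

{"name": "servo_tool", "arguments": {"rows": [[0.3,0,0,0,0,0,-2.7],[0.3,-0.1,2,0,0,0,0],[0.3,-0.1,4,0,0,0,0],[0.3,-0.1,4.5,0,0,0,0],[0.3,-0.1,4.5,0,0,0,0],[0.3,-0.1,4.5,0,0,0,0],[0.3,-0.1,4.2,0,0,0,0],[0.3,0,3,0,0,0,0],[0.3,0,1.4,0,0,0,0],[0.3,0,0,0,0,0,0],[0.3,0,0,0,0,0,0],[0.3,0,0,0,0,0,0]]}}

```text
clock: 15.2
position: [471.3, 243.3, 116.6]
ee_rot: [-0.14, 0.99, -0.0, -0.001]
contact_force: [-0.4, -0.8, -1.8]
gripper_width: 38.4
```

{"name": "servo_tool", "arguments": {"rows": [[0.3,0,0,1,0,0,0],[0.3,0,0,2,0,0,0],[0.3,0,0,1.2,0,0,0],[0.3,0,0,0.7,0,0,0],[0.3,0,0,0,0,0,0],[0.3,0,0,0,0,0,0],[0.3,0,0,0,0,0,0],[0.3,0,0,0,0,0,0]]}}

```text
clock: 16.0
position: [471.6, 244.9, 68.7]
ee_rot: [-0.141, 0.99, 0.0, 0.001]
contact_force: [0.1, -0.1, -1.7]
gripper_width: 38.3
```

```bash
python3 -c "
from h import *
plan(470.3,245.8,60,196.2)"
```

```text
t 16.0 pos [471.6 244.9  68.7] yaw -163.78 tilt [0.06 0.06] w 38.3 F [ 0.1 -0.1 -1.7]
  turn z 0.02 shift cm after turn [0.1  0.12 0.87]
```

{"name": "servo_tool", "arguments": {"rows": [[0.3,0.1,0.12,0.4,0,0,0],[0.3,0,0,0.4,0,0,0],[0.3,0,0,0.1,0,0,0],[0.3,0,0,0,0,0,0],[0.3,0,0,0,0,0,0],[0.3,0,0,0,0,0,0]]}}

```text
clock: 16.6
position: [470.1, 245.5, 59.1]
ee_rot: [-0.141, 0.99, 0.0, 0.0]
contact_force: [-0.8, -0.1, -0.9]
gripper_width: 38.0
```

{"name": "servo_tool", "arguments": {"rows": [[0.3,0,0,0.1,0,0,0],[0.3,0,0,0,0,0,0],[0.3,0,0,0,0,0,0]]}}

```text
clock: 16.9
position: [470.0, 245.4, 58.0]
ee_rot: [-0.141, 0.99, 0.0, 0.0]
contact_force: [0.5, -0.7, -1.6]
gripper_width: 37.8
```

{"name": "servo_tool", "arguments": {"rows": [[0.3,0,0,0.05,0,0,0],[0.3,0,0,0,0,0,0],[0.3,0,0,0,0,0,0]]}}

```text
clock: 17.2
position: [470.0, 245.5, 57.8]
ee_rot: [-0.141, 0.99, 0.0, 0.0]
contact_force: [-1.9, -0.3, 2.4]
gripper_width: 37.8
```

{"name": "servo_tool", "arguments": {"rows": [[0.3,0,0,0.05,0,0,0],[0.3,0,0,0,0,0,0],[0.3,0,0,0,0,0,0]]}}

```text
clock: 17.5
position: [470.1, 245.5, 57.8]
ee_rot: [-0.141, 0.99, 0.0, 0.0]
contact_force: [-1.7, -0.6, 5.1]
gripper_width: 38.1
```

The tin is on the cork. I release and retreat upward, then aside to look.

{"name": "servo_tool", "arguments": {"rows": [[0.45,0,0,-0.05,0,0,0],[0.55,0,0,0,0,0,0],[0.6,0,0,0,0,0,0],[0.6,0,0,0,0,0,0],[0.6,0,0,0,0,0,0],[0.6,0,0,-0.5,0,0,0],[0.6,0,0,-1.5,0,0,0],[0.6,0,0,-3,0,0,0],[0.8,0,0,-3,0,0,0],[1,0,0,-3,0,0,0],[1,0,0,0,0,0,0]]}}

```text
clock: 18.6
position: [472.3, 247.1, 172.5]
ee_rot: [-0.142, 0.99, 0.002, 0.004]
contact_force: [0.4, 0.3, 0.6]
gripper_width: 85.0
```

{"name": "servo_tool", "arguments": {"rows": [[1,0,-3,0,0,0,0],[1,0,-4.5,0,0,0,0],[1,0,-4.5,0,0,0,0],[1,0,-3,0,0,0,0],[1,0,0,0,0,0,0],[1,0,0,0,0,0,0]]}}

```text
clock: 19.2
position: [511.8, 100.7, 167.2]
ee_rot: [-0.14, 0.99, 0.0, -0.0]
contact_force: [-0.3, 0.8, 0.2]
gripper_width: 85.5
```

```bash
python3 - <<'E'
from h import *
plan(469.8,246,130,196.2)
d=get_image("side")
cv2.imwrite("pics/s5.png",cv2.convertScaleAbs(cv2.resize(d["image"][230:310,230:340,::-1],(770,560),interpolation=cv2.INTER_CUBIC),alpha=1.4))
E
```

```text
t 19.2 pos [511.8 100.7 167.2] yaw -163.88 tilt [-0.03 -0.  ] w 85.5 F [-0.3  0.8  0.2]
  turn z -0.08 shift cm after turn [-0.03 15.12  3.72]
```

View pics/s5.png

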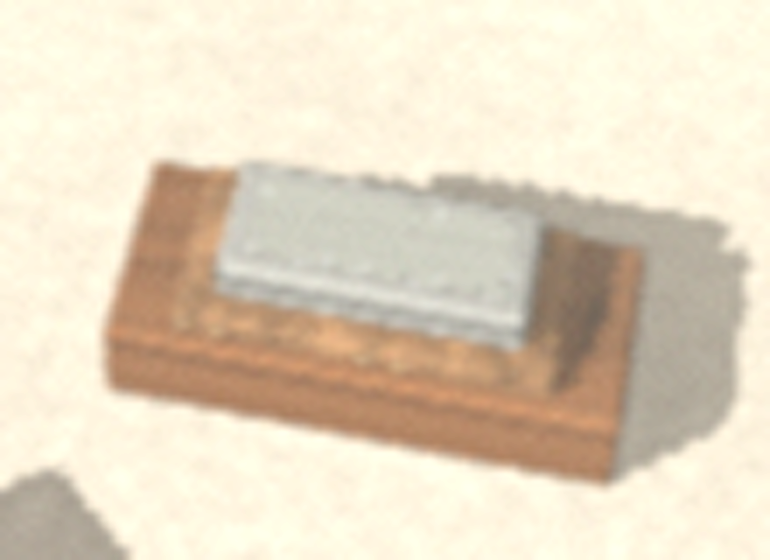

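```bash
python3 - <<'E'
from h import *
d=get_image("side")
f=lambda p:np.array(p)/7.+[230-.43,230-.43]
q=cast(d,f([(240,163),(540,212),(523,325),(218,272)]),56);l=q[0]-q[1]+q[3]-q[2]
print(q.mean(0).round(1),np.degrees(np.arctan2(l[1],l[0])).round(1),[round(float(np.linalg.norm(q[i]-q[i-1])),1) for i in range(4)])
E
```

```text
[470.7 246.3] 17.1 [39.1, 88.4, 39.6, 87.0]
```

{"name": "servo_tool", "arguments": {"rows": [[1,0,3,0,0,0,0],[1,0,4.5,0,0,0,0],[1,0,4.5,0,0,0,0],[1,0,2.6,0,0,0,0],[1,0,0.5,0,0,0,0],[1,0,0,2,0,0,0],[1,0,0,3,0,0,0],[1,0,0,2,0,0,0],[1,0,0,0,0,0,0],[1,0,0,0,0,0,0],[1,0,0,0,0,0,0],[1,0,0,0,0,0,0]]}}

```text
clock: 20.5
position: [470.4, 246.9, 98.9]
ee_rot: [-0.141, 0.99, 0.001, 0.001]
contact_force: [0.0, 0.4, 0.4]
gripper_width: 85.5
```

```bash
python3 -c "
from h import *
plan(469.8,246,70,196.2)"
```

```text
t 20.5 pos [470.4 246.9  98.9] yaw -163.78 tilt [0.12 0.11] w 85.5 F [0.  0.4 0.4]
  turn z 0.02 shift cm after turn [ 0.09 -0.08  2.89]
```

The tin measures within 1 mm of the cork's middle and in line with it. I descend around the box.

{"name": "servo_tool", "arguments": {"rows": [[1,0.07,-0.08,1,0,0,0],[1,0,0,1.5,0,0,0],[1,0,0,1,0,0,0],[1,0,0,0.4,0,0,0],[1,0,0,0,0,0,0],[1,0,0,0,0,0,0],[1,0,0,0,0,0,0]]}}

```text
clock: 21.2
position: [469.6, 245.7, 59.0]
ee_rot: [-0.141, 0.99, 0.0, 0.0]
contact_force: [0.2, 0.8, 0.2]
gripper_width: 85.4
```

{"name": "servo_tool", "arguments": {"rows": [[1,0,0,0.6,0,0,0],[1,0,0,0.9,0,0,0],[1,0,0,0.9,0,0,0],[1,0,0,0.9,0,0,0],[1,0,0,0.9,0,0,0],[1,0,0,0.3,0,0,0],[1,0,0,0,0,0,0],[1,0,0,0,0,0,0],[1,0,0,0,0,0,0]]}}

```text
clock: 22.1
position: [469.5, 245.6, 13.9]
ee_rot: [-0.141, 0.99, 0.0, 0.0]
contact_force: [0.2, -0.1, 0.4]
gripper_width: 85.4
```

```bash
python3 -c "
from h import *
plan(469.8,246,14.5,196.2)"
```

```text
t 22.1 pos [469.5 245.6  13.9] yaw -163.78 tilt [0.04 0.04] w 85.4 F [ 0.2 -0.1  0.4]
  turn z 0.02 shift cm after turn [-0.04  0.03 -0.06]
```

Centred to under 1 mm. I close gently, then lift slowly.

{"name": "servo_tool", "arguments": {"rows": [[0.9,0,0,0,0,0,0],[0.84,0,0,0,0,0,0],[0.8,0,0,0,0,0,0],[0.77,0,0,0,0,0,0],[0.74,0,0,0,0,0,0],[0.7,0,0,0,0,0,0],[0.5,0,0,0,0,0,0],[0.5,0,0,0,0,0,0],[0.5,0,0,0,0,0,0]]}}

```text
clock: 23.0
position: [469.3, 245.6, 14.0]
ee_rot: [-0.141, 0.99, 0.0, 0.0]
contact_force: [-1.7, -0.3, 5.7]
gripper_width: 63.0
```

{"name": "servo_tool", "arguments": {"rows": [[0.5,0,0,-0.1,0,0,0],[0.5,0,0,-0.3,0,0,0],[0.5,0,0,-0.4,0,0,0],[0.5,0,0,-0.4,0,0,0],[0.5,0,0,-0.3,0,0,0],[0.5,0,0,-0.1,0,0,0],[0.5,0,0,0,0,0,0],[0.5,0,0,0,0,0,0]]}}

```text
clock: 23.8
position: [469.2, 245.3, 29.5]
ee_rot: [-0.141, 0.99, -0.0, -0.0]
contact_force: [-0.1, 0.8, -3.4]
gripper_width: 62.9
```

```bash
python3 - <<'E'
from h import *
plan(469.8,246,120,196.2)
print(read_state()["wrist_torque"].round(2))
d=get_image("side")
cv2.imwrite("pics/s6.png",cv2.convertScaleAbs(cv2.resize(d["image"][220:310,220:340,::-1],(800,600),interpolation=cv2.INTER_CUBIC),alpha=1.4))
E
```

```text
t 23.8 pos [469.2 245.3  29.5] yaw -163.79 tilt [-0.01 -0.  ] w 62.9 F [-0.1  0.8 -3.4]
  turn z 0.01 shift cm after turn [-0.08  0.05 -9.05]
[ 0.07  0.01 -0.02]
```

View pics/s6.png

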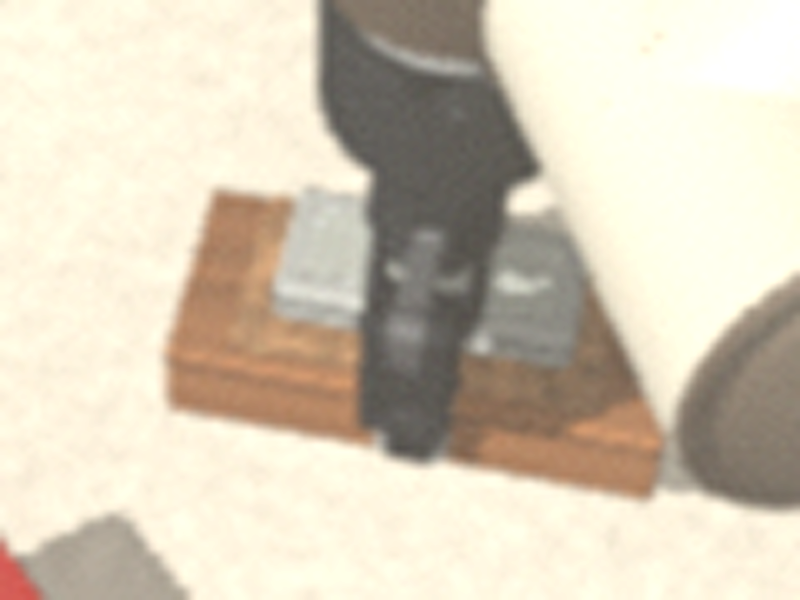

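The stack is held about 15 mm up, level and in place. I lift on to about 12 cm.

{"name": "servo_tool", "arguments": {"rows": [[0.5,0,0,-0.3,0,0,0],[0.5,0,0,-0.6,0,0,0],[0.5,0,0,-0.8,0,0,0],[0.5,0,0,-0.8,0,0,0],[0.5,0,0,-0.8,0,0,0],[0.5,0,0,-0.8,0,0,0],[0.5,0,0,-0.8,0,0,0],[0.5,0,0,-0.8,0,0,0],[0.5,0,0,-0.8,0,0,0],[0.5,0,0,-0.8,0,0,0],[0.5,0,0,-0.8,0,0,0],[0.5,0,0,-0.8,0,0,0]]}}

```text
clock: 25.05
position: [469.2, 245.3, 119.1]
ee_rot: [-0.141, 0.99, -0.0, -0.0]
contact_force: [-0.6, -0.2, -3.9]
gripper_width: 62.9
```

{"name": "servo_tool", "arguments": {"rows": [[0.5,0,0,-0.7,0,0,0],[0.5,0,0,-0.5,0,0,0],[0.5,0,0,-0.3,0,0,0],[0.5,0,0,-0.1,0,0,0],[0.5,0,0,0,0,0,0],[0.5,0,0,0,0,0,0],[0.5,0,0,0,0,0,0],[0.5,0,0,0,0,0,0],[0.5,0,0,0,0,0,0],[0.5,0,0,0,0,0,0],[0.5,0,0,0,0,0,0],[0.5,0,0,0,0,0,0]]}}

```text
clock: 26.25
position: [469.3, 245.4, 134.5]
ee_rot: [-0.141, 0.99, 0.0, 0.0]
contact_force: [-0.0, 0.4, -3.1]
gripper_width: 63.0
```

{"name": "servo_tool", "arguments": {"rows": [[0.5,0,0,0,0,0,0],[0.5,0,0,0,0,0,0],[0.5,0,0,0,0,0,0],[0.5,0,0,0,0,0,0],[0.5,0,0,0,0,0,0],[0.5,0,0,0,0,0,0],[0.5,0,0,0,0,0,0],[0.5,0,0,0,0,0,0],[0.5,0,0,0,0,0,0],[0.5,0,0,0,0,0,0],[0.5,0,0,0,0,0,0],[0.5,0,0,0,0,0,0]]}}

```text
clock: 27.45
position: [469.3, 245.4, 134.5]
ee_rot: [-0.141, 0.99, -0.0, -0.0]
contact_force: [0.6, 0.1, -4.8]
gripper_width: 62.8
```

```bash
python3 - <<'E'
from h import *
plan(469.8,246,134,196.2)
d=get_image("side");x,y=proj(d,[470,246,140])[0].astype(int);print(x,y)
cv2.imwrite("pics/s7.png",cv2.convertScaleAbs(cv2.resize(d["image"][y-50:y+50,x-66:x+66,::-1],(792,600),interpolation=cv2.INTER_CUBIC),alpha=1.4))
E
```

```text
t 27.45 pos [469.3 245.4 134.5] yaw -163.79 tilt [-0. -0.] w 62.8 F [ 0.6  0.1 -4.8]
  turn z 0.01 shift cm after turn [-0.07  0.04  0.05]
286 237
```

View pics/s7.png

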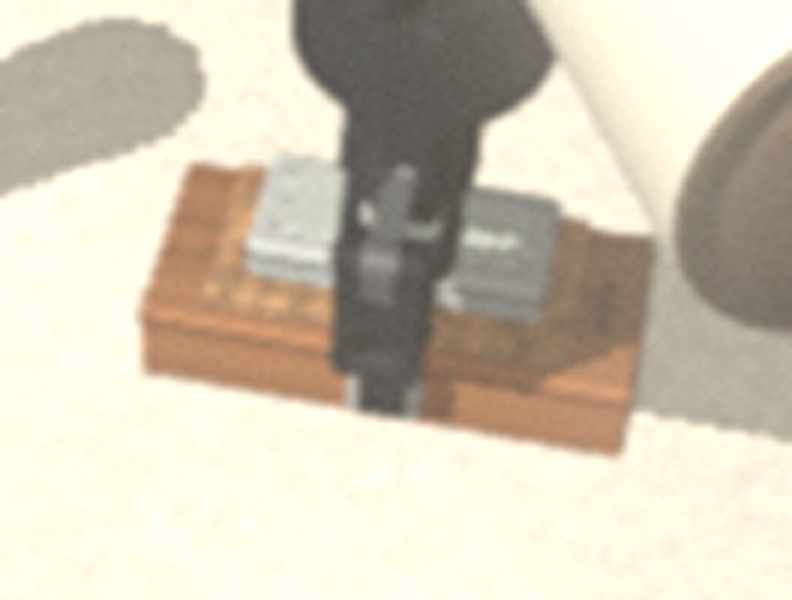

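The box is held level with cork and tin in place, and it is still, so I hand in.

```bash
python3 -c "
from h import *
print(job_done())"
```

```text
the job is handed in; nothing more can be done
None
```

I laid the cork on the pencil box's lid and set the tin lengthways on the cork. I then gripped the box by its long sides and lifted the stack about 12 cm. The job was handed in at 27.5 s with the stack held up; no verdict was reported.

**Placing:** side-view measurements before the lift put the cork about 1.4 mm from the box's middle and 1° off its line. The tin was within about 1 mm of the cork's middle, also within 1°. I touched the tin down by force feedback. I let the cork go under about 1 mm above the lid, without a clear contact reading.

**Holding:** the last checks showed the TCP steady at z = 134.5 mm with no tilt. The box centre should then be about 136 mm up, worked out from the grip height rather than measured. The fingers were stopped on the box at 62.8 mm, carrying about 3 to 5 N. The last picture shows the stack in place and level.

**Readings that disagree or were not checked:**
- The finger openings read 1 to 3 mm under the stated widths: 51 mm for the cork's 54, 38 mm for the tin's 40, 63 mm for the box's 64.
- I planned no move near the cup, brush or padlock, but I did not re-measure them afterwards.

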